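# Screw home the glass-retaining ring of a table clock

### The job

The round stoneware clock in the jig has a loose ring holding its glass. Take the two-pin spanner from its wooden rest, feel its pins into a pair of opposite holes of the recessed ring and turn the ring clockwise (seen from above) until it stops fully home, gently: do not press the clock's sprung plate hard down, and do not wrench so hard that the clock turns in its jaws. Then stand the spanner back in its rest as it was, let go of it, and leave the cup, the spare ring, the dish and the screwdriver where they are.

Things in the scene. Friction and masses are not known exactly. Their poses are not given: they have to be found in the camera images.
- spanner_grip (a point): Middle of the upright flat grip of the dark steel two-pin spanner (about 160 g). The grip is 32 mm along the spanner's x and 14 mm along y (grasp it across y, from above); it reaches 25 mm above this point and 30 mm below it, where the crossbar begins. z is up along the grip.
- spanner: The spanner; origin midway between its pin tips, 58 mm under the grip's middle; x along the crossbar (72 x 18 mm, 12 mm thick, underside 16 mm above the tips), z up. Two round pins 6 mm thick stand down at x = -27 and +27 mm. It starts standing in its rest.
- rest: Wooden rest, fixed: block 110 (x) by 54 (y) by 30 mm high, origin under its centre. Two square wells 15 mm wide, 22 mm deep in its top at x = -27 and +27 mm take the pins with room to spare; the crossbar then lies on the block's top, the grip's middle 72 mm above this origin, the spanner's x along the rest's x (either way round).
- jig: Jig fixed to the bench: board 150 x 150 x 12 mm with four wooden jaws 38 mm high at its diagonals; origin under its centre, z up. The dark blue clock (110 mm across) lies face up at its middle on a sprung plate, its rim 62 mm above the bench. The jig's yaw says nothing about where the ring's holes are.
- ring_face (a point): Ring's axis at the height of its upper face, 57 mm above the bench, fixed to the jig (does not sink). Ring: plain aluminium, 74 mm outer, 40 mm inner diameter, in a 76 mm bore, face 5 mm under the clock's rim. Six dark square holes, 9 mm wide, 6 mm deep, every 60 degrees on a circle of 27 mm radius. Their angle is not reported: look, or rest the pins lightly on the face and turn until they drop in.
- ring (a joint): Turn of the ring in the clock, rad, growing clockwise seen from above; it starts loose, between 0.1 and 0.5, and stops fully home at 1.1. It screws stiffly: about 0.22 N m of steady friction, no spring. It hardly sinks as it turns.
- plate (a joint): How far the clock is pressed down on the jig's sprung plate, m: 0 at rest, 6 N per mm, so 0.0045 (4.5 mm) is 27 N; the glass is at risk beyond that.
- clock (a joint): How far the clock has been turned in the jaws, rad, positive clockwise from above: 0 at the start. It slips if wrenched with more than about 0.9 N m.
- cup: White cup, 64 mm wide, 60 mm high, origin under its centre; leave it alone.
- spare_ring: Spare aluminium ring without holes, 74 mm wide, 6 mm thick, lying flat on the bench, origin under its centre; leave it alone.
- dish: Flat blue dish, 110 mm wide, 18 mm high, origin under its centre; leave it alone.
- driver: Screwdriver, 160 mm long, lying on the bench nearest the robot; leave it alone.
Not all that is in view belongs to the job. Of the things shaped like the spanner, the dark steel one is meant.

How it is judged:
On the way, in this order (a step that is already met when the one before it is completed fails the run):
1. the spanner is lifted clear of its rest (z of spanner_grip in the frame of rest above 0.1 m and value of joint ring below 0.9 rad), for 0.1 s.
2. the ring is fully home (1.06 rad or more) with the spanner upright over it and its pins in the holes, not merely pressed on the face (value of joint ring above 1.06 rad and horizontal distance between spanner_grip and ring_face below 0.008 m and ((z of spanner_grip in the frame of ring_face below 0.0555 m and value of joint plate below 0.002 m) or z of spanner_grip in the frame of ring_face below 0.0525 m) and angle between spanner_grip's own z axis and vertical below 0.15 rad), for 0.1 s.
At the end, for the whole second after the job is handed in: The ring is fully home (1.06 rad or more of 1.1), and the spanner stands still and upright (within 0.08 rad) in its rest, pins in the wells, crossbar down on the block (grip middle within 9 mm of the rest's centre sideways and less than 75 mm above its origin), along the rest either way round (value of joint ring above 1.06 rad and horizontal distance between spanner_grip and rest below 0.009 m and z of spanner_grip in the frame of rest below 0.075 m and angle between spanner_grip's own z axis and vertical below 0.08 rad and angle between the x axis of spanner_grip and the x axis of rest, either way round below 0.3 rad and linear speed of spanner below 0.01 m/s); the robot touches nothing.
It fails at once if the clock is pressed 4.5 mm or more down on its sprung plate (27 N) (value of joint plate above 0.0045 m).
It fails at once if the clock is wrenched round in the jaws by more than 0.06 rad (value of joint clock above 0.06 rad or value of joint clock below -0.06 rad).
It fails at once if the cup, spare ring, dish or screwdriver is moved by more than 20 mm (distance of any of cup, spare_ring, dish, driver from where it was at the start of the episode above 0.02 m).
It also fails if it takes over 67 s, if anything falls off the work surface, if the arm or the gripper's body presses on something with over 40 N, if the wrist force passes 120 N, or if a joint passes its speed limit or range.

### The arm

A 7-joint arm with a two-finger parallel gripper is mounted at the origin on the work surface. World frame = base frame: x ahead of the robot, y to its left, z up, the work surface at z = 0. Lengths are in m, angles in rad, forces in N, time in s.
With the tool pointing down it reaches from about 0.35 to 0.9 m from the base axis. Payload 19.9 kg.
Tool frame: the origin (TCP) lies midway between the tips of the shut fingers; the grasp point (between the pads) lies 19 mm behind it; z points along the fingers, y is the line along which they close (so a half turn about z gives the same grasp; the last joint's range is limited). The gripper opens to 94 mm and grips with 3 to 60 N. Pads are 16 mm wide; open, the fingers measure 119 mm over their backs; the gripper's body (75 mm by 177 mm) begins 78 mm behind the grasp point.
Start: joints at [-1.232, 0.417, -0.01, 1.614, 0.005, 1.111, -0.053], TCP at [0.232, 0.58, 0.183] pointing down, gripper open.
Joint ranges: [-2.81, 2.81], [-0.39, 2.02], [-1.27, 1.25], [0.06, 2.57], [-1.19, 4.33], [0.19, 2], [-2.82, 2.82]. Speed limits (rad/s): [1.89, 1.89, 2.39, 2.39, 3.01, 3.01, 3.01].

### API

Orientations are given as [roll, pitch, yaw] about the fixed x, y, z axes, in that order (R = Rz(yaw) Ry(pitch) Rx(roll)).
In Python, from station import robot gives the robot as it stands.
- The arm moves only by the tool servo_tool, never from a script. Its argument "moves" is a list of rows, each a list of 2 entries, a list of its own where there are three numbers: the shift along the tool's x, y, z in cm, then the turn, a rotation vector about the tool's x, y, z in units of 6 degrees (1.0 is 6 degrees). In form: [[[dx, dy, dz], [rx, ry, rz]], ...]. A call has 1 to 12 rows; each row shifts and turns the commanded pose from where the row before left it, along the tool's axes as they then stand; what a row does not reach is not made up. A row lasts 1/12 s, in which the tool goes at most 41.7 mm and 7.16 degrees, less where a joint would pass 70% of its speed; a pose out of reach is approached as far as the arm can. A call is refused whole if a number of a shift passes 4.17 or a number of a turn 1, either way. A call with a gripper value outside its range is refused whole. "jaw" is the finger opening in cm, from 0 to 9.4, set as the call begins (left out, the last holds). The fingers move at their own pace and stop on an object; the grip force is fixed at half the most. Time passes only in rows, so rows that do not move let the fingers close. It gives the time, the measured TCP pose, the force, the opening and the grip force at its end, in the units of the state.
- robot.get_state(): the state, without advancing time (a new reading comes with each control period).
- robot.capture(name): name is "side" or "top"; returns a dict with "color" (480x640x3 uint8, blue, green, red), "depth" (480x640 float32, m along the optical axis (not along the pixel's ray), 0 where there is no reading), "intrinsics" (3x3 intrinsics, pixels), "rvec" (rotation vector, rad) and "tvec" (3), from world to camera coordinates, as OpenCV has them. Camera axes: x right, y down, z forward; pixel columns grow to the right and rows downward; lengths in m; the calibration is good to about 2 mm. A picture is of the moment at which its call begins.
- robot.job_done(): hands the job in; it is judged then, once.
The state is a dict: "time_s": time; "joints": joint angles; "qvel": joint speeds; "joint_efforts": joint torques, N m; "tool_pos": TCP position; "orientation": TCP orientation; "wrist_force": force on the tool from outside, world axes, zero at the start; "moment": the same for the moment, N m; "width": finger opening in m; "grasp_force": force on a finger pad.
Only numpy, scipy, OpenCV 4.12 (cv2) and the standard library are available. Lean on these libraries where they do the work, as an engineer would, in place of code of your own. Each camera call takes 0.05 s, during which the arm holds its last target. There are 200 camera calls.

## Working session

There is one attempt and no reset: what is moved stays moved. The work goes in short steps, Python scripts to look and compute and a tool call to move; the robot and the scene stay as the last step left them, time stands still between calls to the robot, and variables do not carry over. Pictures are saved under pics/ and viewed, at most 10 in all, crops included, and the job is handed in when it is done.

Besides the shell and the picture viewer there is one more tool, called after ">>>" in YAML: its name, and indented under it one key for each argument. servo_tool: Moves the arm, as the interface text tells. Its arguments: {"type":"object","properties":{"moves":{"type":"array"},"jaw":{"type":"number"}},"required":["moves"]}

```bash
ls; mkdir -p pics
cat > h.py <<'E'
import numpy as np, cv2
from station import robot
def cam(n):
    c=robot.capture(n); c['R']=cv2.Rodrigues(np.array(c['rvec'],float))[0]; c['t']=np.array(c['tvec'],float).ravel(); c['K']=np.array(c['intrinsics']); return c
def ray(c,u,v,z):
    d=c['R'].T@np.linalg.inv(c['K'])@np.array([u,v,1.]); o=-c['R'].T@c['t']; return o+d*(z-o[2])/d[2]
def proj(c,p):
    q=c['K']@(c['R']@np.array(p,float)+c['t']); return q[:2]/q[2]
def xyz(c):
    v,u=np.mgrid[:480,:640]; d=c['depth']; k=np.linalg.inv(c['K'])@np.stack([u.ravel(),v.ravel(),np.ones(u.size)]); return ((k*d.ravel()-c['t'][:,None]).T@c['R']).reshape(480,640,3)
E
python3 - <<'E'
from h import *
for n in ['top','side']:
    c=cam(n); cv2.imwrite(f'pics/{n}0.png',c['color']); print(n,-c['R'].T@c['t'],c['R'][2],c['K'][0,0])
s=robot.get_state(); print({k:np.round(v,3) for k,v in s.items()})
E
```

```text
pics
top [0.4731006  0.06447025 1.08445378] [ 0.06960846 -0.01884059 -0.99739646] 580.6274290419266
side [ 0.42597753 -0.70273522  0.79344609] [ 0.12885198  0.70306928 -0.69935023] 615.2164455572948
{'time_s': np.float64(0.1), 'joints': array([-1.232,  0.418, -0.01 ,  1.614,  0.005,  1.111, -0.053]), 'qvel': array([ 0.   , -0.001, -0.   , -0.   , -0.002,  0.002,  0.001]), 'joint_efforts': array([ 3.000e-03, -8.526e+01,  6.410e-01, -4.267e+01, -4.900e-02,
        1.600e-02,  0.000e+00]), 'tool_pos': array([0.232, 0.58 , 0.182]), 'orientation': array([-3.14 ,  0.   ,  2.762]), 'wrist_force': array([-0.766,  1.098, -0.101]), 'moment': array([ 0.052, -0.024, -0.028]), 'grasp_force': np.float64(0.0), 'width': np.float64(0.094)}
```

View pics/top0.png

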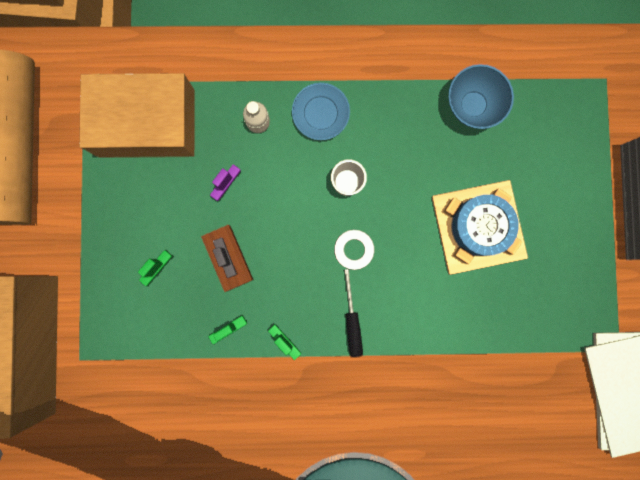

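View pics/side0.png

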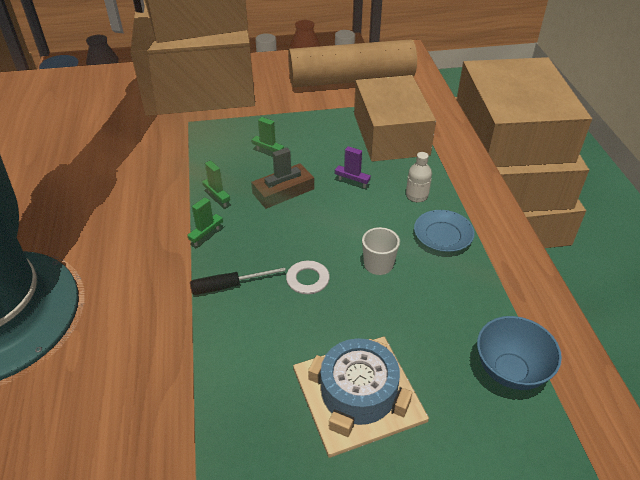

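The things shaped like the spanner in the top view are purple (225,183), green (155,268), (227,329) and (284,341), and dark steel (225,258), standing in the brown rest. By the description I choose the dark one at (225,258). The clock is at (487,225), the driver at (352,315), the spare ring at (354,250), the cup at (348,178) and the dish at (321,112). Next I measure and check a crop.

Run:
```python
from h import *
c=cam('top'); s=cam('side'); P=xyz(c); im=c['color'].astype(int)
print('tcp proj',proj(c,[.232,.58,.182]),proj(s,[.232,.58,.182]),'base',proj(c,[0,0,0]))
# heights
for n,(u,v) in dict(leftbox=(30,350),arm=(350,470),shadow=(100,440),purple=(222,183),box=(135,110),cup=(348,168),bowl=(480,70)).items(): print(n,P[v,u].round(3))
sub=np.zeros((480,640),bool); sub[215:300,190:265]=1
hgt=P[...,2]
# rest top: brown, by color
b,g,r=[im[...,i] for i in range(3)]
top=sub&(hgt>.02)
print('tall px hist',np.histogram(hgt[sub],bins=[-.01,.01,.025,.035,.05,.085,.11])[0])
rest=(sub&(hgt>.022)&(hgt<.05)).astype(np.uint8)
def rect(mask,z,c):
    cs,_=cv2.findContours(mask.astype(np.uint8),0,1); k=max(cs,key=cv2.contourArea).reshape(-1,2)
    pts=np.array([ray(c,u,v,z)[:2] for u,v in k]); (ce,sz,a)=cv2.minAreaRect((pts*1000).astype(np.float32))
    return np.round(ce,1),np.round(sz,1),a
print('rest',rect(sub&(hgt>.022),.03,c))
print('grip',rect(sub&(hgt>.08),.097,c), 'max h',hgt[sub].max())
print('crossbar+',rect(sub&(hgt>.036)&(hgt<.06)|(sub&(hgt>.036)),.042,c))
# side
Ps=xyz(s); q=np.zeros((480,640),bool); q[135:205,250:316]=1
print('side grip',rect(q&(Ps[...,2]>.09),.097,s),'n',(q&(Ps[...,2]>.09)).sum(), Ps[q&(Ps[...,2]>.06)].mean(0))
# clock
q=np.zeros((480,640),bool); q[180:275,435:530]=1
q2=q&(hgt>.052)
cs,_=cv2.findContours(q2.astype(np.uint8),0,1);k=max(cs,key=cv2.contourArea).reshape(-1,2)
pts=np.array([ray(c,u,v,.062)[:2] for u,v in k]);print('clock',cv2.minEnclosingCircle((pts*1000).astype(np.float32)))
crop=cv2.resize(c['color'][215:300,190:265],None,fx=5,fy=5,interpolation=2)
crop2=cv2.resize(c['color'][185:270,445:530],None,fx=5,fy=5,interpolation=2)
cv2.imwrite('pics/crop1.png',np.hstack([crop,crop2]))
```

```text
tcp proj [-25.1298565  438.59575648] [131.83180953  31.95192539] base [354.58020485 534.53678241]
leftbox [0.353 0.539 0.102]
arm [0.117 0.007 0.01 ]
shadow [0.177 0.459 0.002]
purple [0.633 0.226 0.071]
box [0.759 0.373 0.09 ]
cup [0.666 0.001 0.019]
bowl [ 0.841 -0.244  0.044]
tall px hist [4473   71 1323  256   58  168]
rest (array([501.6, 225.4]), array([111.4,  54.8]), 22.695213317871094)
grip (array([502.8, 226.5]), array([32.6, 15.6]), 21.49574089050293) max h 1.0844537778642758
crossbar+ (array([501.7, 230.1]), array([71.6, 24.8]), 20.235923767089844)
side grip (array([502.6, 221. ]), array([35.7, 23. ]), 22.8822078704834) n 137 [0.50002575 0.18311378 0.11205854]
clock ((552.7833862304688, -241.42112731933594), 56.08380126953125)
```

View pics/crop1.png

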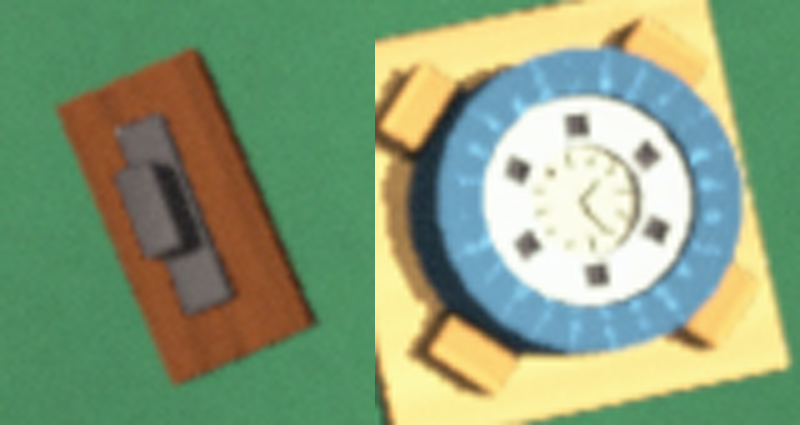

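The crop confirms the dark steel spanner standing in its rest, at crop (165,215). The clock's six dark holes are clear, with the ring centre near crop (587,200).

```bash
cat >> h.py <<'E'
def plan(x,y,z,yaw):
    "turn to yaw first (units of 6 deg about tool z), then shift in cm along tool axes"
    s=robot.get_state(); R=cv2.Rodrigues(np.zeros(3))[0]; r,p,w=s['orientation']
    dw=(yaw-w+np.pi)%(2*np.pi)-np.pi; d=np.array([x,y,z])-s['tool_pos']; 
    c,sn=np.cos(yaw),np.sin(yaw)
    print('yaw now %.3f turn units %.2f'%(w,-dw/np.radians(6)),'shift cm',np.round(100*np.array([c*d[0]+sn*d[1],sn*d[0]-c*d[1],-d[2]]),2),'rp',np.round([r,p],3),'pos',np.round(s['tool_pos'],4),'F',np.round(s['wrist_force'],1),'M',np.round(s['moment'],2),'w',s['width'],'t',s['time_s'])
def ringholes(c,cen):
    g=c['color'].max(2); m=np.zeros_like(g); cu=proj(c,[*cen,.057]).round().astype(int)
    cv2.circle(m,tuple(int(a) for a in cu),19,255,-1)
    n,l,st,ce=cv2.connectedComponentsWithStats(((g<120)&(m>0)).astype(np.uint8)); out=[]
    for i in range(1,n):
        p=ray(c,*ce[i],.057)[:2]; rr=np.hypot(*(p-cen))
        if st[i,4]>=6: out.append((*p.round(4),round(rr,4),st[i,4],round(np.degrees(np.arctan2(p[1]-cen[1],p[0]-cen[0])),1)))
    return out
E
python3 - <<'E'
from h import *
c=cam('top'); 
o=ringholes(c,np.array([.553,-.2414])); print(*o,sep='\n'); o=np.array([a for a in o if .02<a[2]<.034]); ce=o[:,:2].mean(0); print(ce); print(*ringholes(c,ce),sep='\n')
s=cam('side'); g=s['color'].min(2); m=((g>150)).astype(np.uint8); m[:, :320]=0;m[:,400:]=0;m[:345]=0;m[402:]=0
cs,_=cv2.findContours(m,0,1);k=cv2.convexHull(np.vstack([a for a in cs if len(a)>10])).reshape(-1,2);pts=np.array([ray(s,u,v,.057)[:2] for u,v in k])*1000
print('side ring',cv2.fitEllipse(pts.astype(np.float32)))
plan(.502,.2255,.16,.385+np.pi)
E
```

```text
(np.float64(0.5819), np.float64(-0.241), np.float64(0.0289), np.int32(8), np.float64(0.7))
(np.float64(0.5708), np.float64(-0.2651), np.float64(0.0296), np.int32(7), np.float64(-53.2))
(np.float64(0.5428), np.float64(-0.2682), np.float64(0.0287), np.int32(7), np.float64(-110.8))
[ 0.56516667 -0.2581    ]
(np.float64(0.5819), np.float64(-0.241), np.float64(0.0239), np.int32(8), np.float64(45.5))
(np.float64(0.5708), np.float64(-0.2651), np.float64(0.009), np.int32(7), np.float64(-51.6))
(np.float64(0.5428), np.float64(-0.2682), np.float64(0.0245), np.int32(7), np.float64(-155.6))
side ring ((556.218505859375, -242.6335906982422), (71.7560806274414, 74.57398986816406), 78.66448211669922)
yaw now 2.762 turn units -7.30 shift cm [-11.73 -43.04   2.24] rp [-3.141  0.   ] pos [0.2317 0.5803 0.1824] F [ 0.2 -0.2  1. ] M [0.02 0.04 0.02] w 0.09394574891221869 t 0.3
```

>>> servo_tool:
  moves:
    - [[0, 0, -3], [0, 0, -1]]
    - [[0, 0, -2], [0, 0, -1]]
    - [[0, 0, 0], [0, 0, -1]]
    - [[0, 0, 0], [0, 0, -1]]
    - [[0, 0, 0], [0, 0, -1]]
    - [[0, 0, 0], [0, 0, -1]]
    - [[0, 0, 0], [0, 0, -1]]
    - [[0, 0, 0], [0, 0, -0.35]]
  jaw: 6

```text
time_s: 0.97
tool_pos: [0.2318, 0.5803, 0.2325]
orientation: [-3.141, -0.0, -2.745]
wrist_force: [-0.1, 0.4, 0.2]
width: 0.0599
grasp_force: 0.0
```

>>> servo_tool:
  moves:
    - [[-0.5, -2, 0], [0, 0, 0]]
    - [[-1.0, -3.7, 0], [0, 0, 0]]
    - [[-1.0, -3.7, 0], [0, 0, 0]]
    - [[-1.0, -3.7, 0], [0, 0, 0]]
    - [[-1.0, -3.7, 0], [0, 0, 0]]
    - [[-1.0, -3.7, 0], [0, 0, 0]]
    - [[-1.0, -3.7, 0], [0, 0, 0]]
    - [[-1.0, -3.7, 0], [0, 0, 0]]
    - [[-1.0, -3.7, 0], [0, 0, 0]]
    - [[-1.0, -3.7, 0], [0, 0, 0]]
    - [[-1.0, -3.7, 0.5], [0, 0, 0]]
    - [[-1.0, -3.7, 0.5], [0, 0, 0]]

```text
time_s: 1.97
tool_pos: [0.5014, 0.2276, 0.2229]
orientation: [-3.142, 0.001, -2.752]
wrist_force: [1.0, 0.7, 0.6]
width: 0.0601
grasp_force: 0.0
```

Run:
```python
from h import *
plan(.502,.2255,.16,.385+np.pi)
s=cam('side'); t=cam('top')
o=[proj(s,[.502,.2255,.097])]; print(o)
u,v=o[0].astype(int); a=cv2.resize(s['color'][v-70:v+50,u-60:u+60],(400,400),interpolation=2)
g=cv2.cvtColor(t['color'],6)[185:270,445:530]; b=cv2.resize(t['color'][185:270,445:530],(400,400),interpolation=2)
cv2.imwrite('pics/c2.png',np.hstack([a,b]))
# ring holes
cen=np.array([.5545,-.242]); G=cv2.resize(cv2.cvtColor(t['color'],6),None,fx=4,fy=4,interpolation=2)
for it in range(3):
    P=[]
    m=np.zeros_like(G); q=(proj(t,[*cen,.057])+.5)*4-.5
    for r,val in ((34,255),(20.5,0)):
        ring=np.array([(proj(t,[cen[0]+r/1e3*np.cos(x),cen[1]+r/1e3*np.sin(x),.057])+.5)*4-.5 for x in np.linspace(0,6.28,60)]); cv2.fillPoly(m,[ring.round().astype(np.int32)],val)
    n,l,st,ce=cv2.connectedComponentsWithStats(((G<150)&(m>0)).astype(np.uint8))
    for i in range(1,n):
        if st[i,4]>60:
            p=ray(t,*((ce[i]+.5)/4-.5),.057)[:2]-cen; P.append((*(p+cen),np.hypot(*p)*1e3,np.degrees(np.arctan2(p[1],p[0])),st[i,4]))
    P=np.array(P); print(P.round(4)); 
    if len(P)==6: cen=P[:,:2].mean(0); print(cen)
```

```text
yaw now -2.752 turn units 0.05 shift cm [ 0.02 -0.21  6.29] rp [-3.142e+00  1.000e-03] pos [0.5014 0.2276 0.2229] F [1.  0.7 0.6] M [ 0.1  -0.03 -0.01] w 0.06007545187429596 t 1.9667
[array([280.04360496, 151.62066747])]
[[   0.5814   -0.2405   26.9436    3.11    182.    ]
 [   0.5705   -0.265    28.0271  -55.0729  158.    ]
 [   0.5655   -0.2189   25.6283   64.4994  163.    ]
 [   0.5433   -0.2678   28.0893 -113.4023  171.    ]
 [   0.539    -0.2214   25.814   126.9774  155.    ]
 [   0.5277   -0.2459   27.0911 -171.7784  166.    ]]
[ 0.55458124 -0.24323602]
[[   0.5814   -0.2405   26.958     5.7434  182.    ]
 [   0.5705   -0.265    26.9748  -53.7111  158.    ]
 [   0.5655   -0.2189   26.7158   65.798   163.    ]
 [   0.5433   -0.2678   26.9931 -114.6027  171.    ]
 [   0.539    -0.2214   26.8589  125.5297  155.    ]
 [   0.5277   -0.2459   27.0229 -174.3977  166.    ]]
[ 0.55458124 -0.24323602]
[[   0.5814   -0.2405   26.958     5.7434  182.    ]
 [   0.5705   -0.265    26.9748  -53.7111  158.    ]
 [   0.5655   -0.2189   26.7158   65.798   163.    ]
 [   0.5433   -0.2678   26.9931 -114.6027  171.    ]
 [   0.539    -0.2214   26.8589  125.5297  155.    ]
 [   0.5277   -0.2459   27.0229 -174.3977  166.    ]]
[ 0.55458124 -0.24323602]
```

View pics/c2.png

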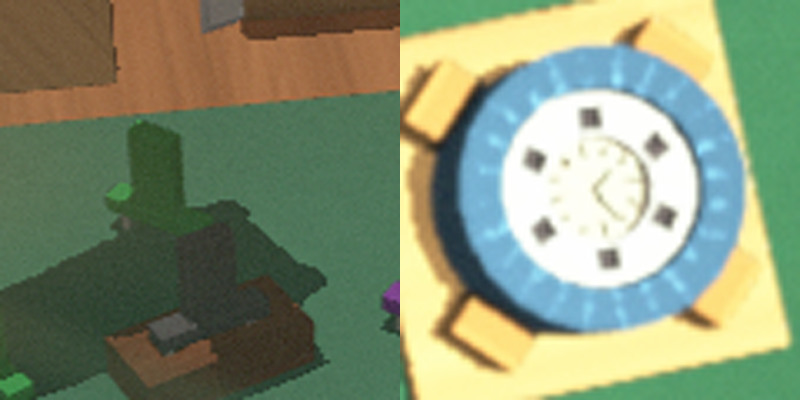

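The right half shows the ring with its six holes clear. The left half shows the steel grip in the gripper's shadow, at (205,265). The ring centre is about (.555,-.243) and the holes lie at 5.7° mod 60. Next I go down and grasp.

>>> servo_tool:
  moves:
    - [[0, -0.2, 2], [0, 0, 0]]
    - [[0, 0, 3.5], [0, 0, 0]]
    - [[0, 0, 3.5], [0, 0, 0]]
    - [[0, 0, 3], [0, 0, 0]]
    - [[0, 0, 2], [0, 0, 0]]
    - [[0, 0, 1.4], [0, 0, 0]]
    - [[0, 0, 1], [0, 0, 0]]
    - [[0, 0, 0], [0, 0, 0]]
    - [[0, 0, 0], [0, 0, 0]]

```text
time_s: 2.82
tool_pos: [0.5012, 0.2275, 0.0589]
orientation: [-3.142, -0.0, -2.752]
wrist_force: [0.4, 0.2, 0.4]
width: 0.0599
grasp_force: 0.0
```

>>> servo_tool:
  moves:
    - [[0, 0, 0], [0, 0, 0]]
    - [[0, 0, 0], [0, 0, 0]]
    - [[0, 0, 0], [0, 0, 0]]
    - [[0, 0, 0], [0, 0, 0]]
    - [[0, 0, 0], [0, 0, 0]]
    - [[0, 0, 0], [0, 0, 0]]
    - [[0, 0, 0], [0, 0, 0]]
    - [[0, 0, 0], [0, 0, 0]]
  jaw: 0.8

```text
time_s: 3.48
tool_pos: [0.5011, 0.2274, 0.0587]
orientation: [-3.142, 0.0, -2.752]
wrist_force: [-0.1, 0.5, 1.5]
width: 0.0136
grasp_force: 29.9
```

Run:
```python
from h import *
plan(.502,.2255,.059,.385+np.pi)
```

```text
yaw now -2.752 turn units 0.05 shift cm [-0.01 -0.2  -0.03] rp [-3.142  0.   ] pos [0.5011 0.2274 0.0587] F [-0.1  0.5  1.5] M [ 0.04  0.11 -0.06] w 0.013603387112055264 t 3.4833
```

>>> servo_tool:
  moves:
    - [[0, 0, -0.6], [0, 0, 0]]
    - [[0, 0, -1.4], [0, 0, 0]]
    - [[0, 0, -2], [0, 0, 0]]
    - [[0, 0, -3], [0, 0, 0]]
    - [[0, 0, -3], [0, 0, 0]]
    - [[0, 0, -2], [0, 0, 0]]
    - [[0, 0, 0], [0, 0, 0]]

```text
time_s: 4.07
tool_pos: [0.5029, 0.2281, 0.1832]
orientation: [3.141, 0.006, -2.752]
wrist_force: [-0.3, 0.1, -1.6]
width: 0.0139
grasp_force: 29.9
```

Run:
```python
from h import *
plan(.555,-.243,.18,np.radians(5.7+180))
s=cam('side'); p=robot.get_state()['tool_pos']; u,v=proj(s,p).astype(int); print(u,v)
cv2.imwrite('pics/c3.png',cv2.resize(s['color'][v-50:v+70,u-70:u+70],None,fx=5,fy=5,interpolation=2))
```

```text
yaw now -2.752 turn units 2.77 shift cm [ -0.51 -47.4    0.32] rp [3.141 0.006] pos [0.5029 0.2281 0.1832] F [-0.3  0.1 -1.6] M [ 0.11 -0.05 -0.  ] w 0.013864639482686507 t 4.0667
277 112
```

View pics/c3.png

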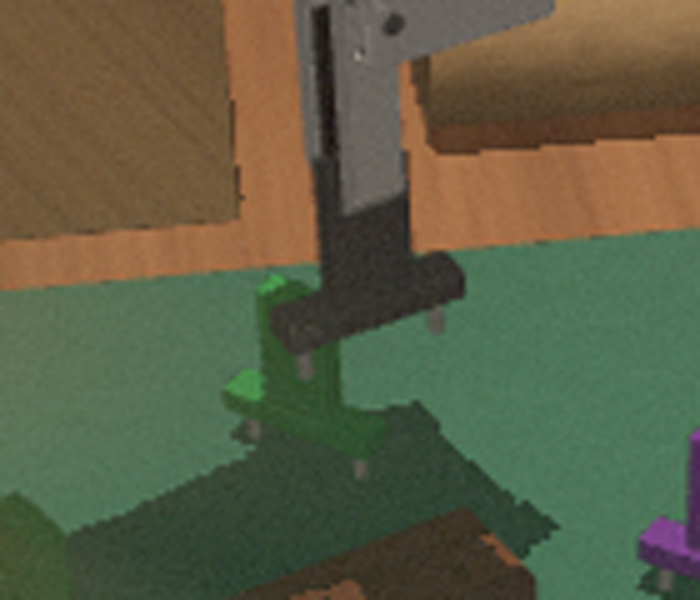

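The spanner is held upright. Its pin tips are at crop (305,378) and (437,332).

```bash
cat > tip.py <<'E'
from h import *
def tipoff(s,a,b,T,dz=.0447):
    p=T['tool_pos'];w=T['orientation'][2]; A=ray(s,*a,p[2]-dz);B=ray(s,*b,p[2]-dz); m=(A+B)/2-p; d=A-B
    print('tips',A.round(4),B.round(4),'len',np.hypot(*d[:2]).round(4),'ang',np.degrees(np.arctan2(d[1],d[0])),'tool yaw',np.degrees(w),'off tool x,y mm',1e3*np.array([np.cos(w)*m[0]+np.sin(w)*m[1],np.sin(w)*m[0]-np.cos(w)*m[1]]))
E
python3 - <<'E'
from tip import *
tipoff(cam('side'),(268,137.6),(294.4,128.4),robot.get_state())
E
```

```text
tips [0.4813 0.221  0.1345] [0.5324 0.2419 0.1345] len 0.0552 ang -157.77724237263067 tool yaw -157.6596752420042 off tool x,y mm [-6.70681749  1.5383582 ]
```

>>> servo_tool:
  moves:
    - [[0, 0, 0], [0, 0, 0.7]]
    - [[0, 0, 0], [0, 0, 1]]
    - [[0, 0, 0], [0, 0, 1]]
    - [[0, -1.5, 0], [0, 0, 0]]
    - [[0, -3, 0], [0, 0, 0]]
    - [[0, -4, 0], [0, 0, 0]]
    - [[0, -4, 0], [0, 0, 0]]
    - [[0, -4, 0], [0, 0, 0]]
    - [[0, -4, 0], [0, 0, 0]]
    - [[0, -4, 0], [0, 0, 0]]
    - [[0, -4, 0], [0, 0, 0]]
    - [[0, -4, 0], [0, 0, 0]]

```text
time_s: 5.17
tool_pos: [0.5349, -0.0976, 0.1775]
orientation: [3.141, -0.002, -3.034]
wrist_force: [1.6, 0.1, -1.7]
width: 0.0136
grasp_force: 29.9
```

>>> servo_tool:
  moves:
    - [[0, -4, 0], [0, 0, 0]]
    - [[0, -4, 0], [0, 0, 0]]
    - [[-0.2, -3, 0], [0, 0, 0]]
    - [[-0.3, -2, 0], [0, 0, 0]]
    - [[0, -1, 0], [0, 0, 0]]
    - [[0, 0, 0], [0, 0, 0]]
    - [[0, 0, 0], [0, 0, 0]]

```text
time_s: 5.75
tool_pos: [0.5553, -0.2336, 0.1777]
orientation: [3.141, -0.002, -3.034]
wrist_force: [0.3, 1.2, -1.4]
width: 0.0139
grasp_force: 29.9
```

Run:
```python
from h import *
plan(.555,-.243,.12,np.radians(5.7+180))
```

```text
yaw now -3.034 turn units 0.07 shift cm [ 0.13 -0.93  5.77] rp [ 3.141e+00 -2.000e-03] pos [ 0.5553 -0.2336  0.1777] F [ 0.3  1.2 -1.4] M [ 0.05 -0.03  0.  ] w 0.013911208496612124 t 5.75
```

>>> servo_tool:
  moves:
    - [[0, -0.5, 0.5], [0, 0, 0]]
    - [[0.1, -0.4, 1.5], [0, 0, 0]]
    - [[0, 0, 2], [0, 0, 0]]
    - [[0, 0, 1], [0, 0, 0]]
    - [[0, 0, 0], [0, 0, 0]]
    - [[0, 0, 0], [0, 0, 0]]

```text
time_s: 6.25
tool_pos: [0.5558, -0.2427, 0.1287]
orientation: [3.141, -0.001, -3.033]
wrist_force: [0.1, -0.0, -1.9]
width: 0.0135
grasp_force: 29.9
```

Run:
```python
from h import *
plan(.555,-.243,.12,np.radians(5.7+180))
s=cam('side'); np.save('s.npy',s['color']); p=robot.get_state()['tool_pos']; u,v=proj(s,[.555,-.243,.07]).astype(int); print(u,v)
cv2.imwrite('pics/c4.png',cv2.resize(s['color'][v-50:v+35,u-55:u+55],None,fx=7,fy=7,interpolation=2))
```

```text
yaw now -3.033 turn units 0.08 shift cm [ 0.08 -0.02  0.87] rp [ 3.141e+00 -1.000e-03] pos [ 0.5558 -0.2427  0.1287] F [ 0.1 -0.  -1.9] M [0.06 0.04 0.01] w 0.013495191472505856 t 6.25
359 367
```

View pics/c4.png

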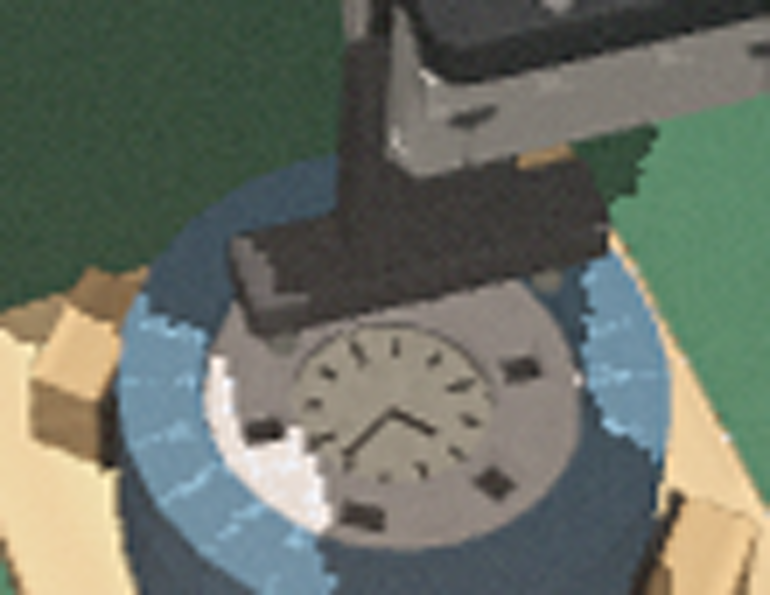

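The pin tips are at crop (283,350) and (547,287). The opposite pair of holes they aim at is at (263,430) and (520,368).

Run:
```python
from tip import *
s=cam('side'); T=robot.get_state()
f=lambda X,Y:(304+X/7-.43,317+Y/7-.43)
tipoff(s,f(283,350),f(547,287),T)
h=[ray(s,*f(*q),.057) for q in [(263,430),(520,368),(362,516),(494,484)]]
print(np.round(h,4)); print('ctr',(h[0]+h[1])/2, 'ang',np.degrees(np.arctan2(*(h[1]-h[0])[1::-1])))
```

```text
tips [ 0.5323 -0.2481  0.085 ] [ 0.5857 -0.2426  0.085 ] len 0.0538 ang -174.16053905542574 tool yaw -173.82682934619805 off tool x,y mm [-2.41858627 -2.29872244]
[[ 0.5291 -0.2476  0.057 ]
 [ 0.5823 -0.2422  0.057 ]
 [ 0.5444 -0.2697  0.057 ]
 [ 0.5712 -0.2671  0.057 ]]
ctr [ 0.55565426 -0.24487264  0.057     ] ang 5.776898672728346
```

>>> servo_tool:
  moves:
    - [[0.32, 0.07, 0], [0, 0, 0]]
    - [[0, 0, 1], [0, 0, 0]]
    - [[0, 0, 1], [0, 0, 0]]
    - [[0, 0, 0.3], [0, 0, 0]]
    - [[0, 0, 0], [0, 0, 0]]
    - [[0, 0, 0], [0, 0, 0]]

```text
time_s: 6.85
tool_pos: [0.5524, -0.2432, 0.1053]
orientation: [3.141, -0.001, -3.035]
wrist_force: [1.0, 0.0, -2.3]
width: 0.0138
grasp_force: 29.9
```

>>> servo_tool:
  moves:
    - [[0, 0, 0.1], [0, 0, 0]]
    - [[0, 0, 0.1], [0, 0, 0]]
    - [[0, 0, 0.1], [0, 0, 0]]
    - [[0, 0, 0.1], [0, 0, 0]]
    - [[0, 0, 0], [0, 0, 0]]
    - [[0, 0, 0], [0, 0, 0]]

```text
time_s: 7.35
tool_pos: [0.5525, -0.2432, 0.1017]
orientation: [-3.141, -0.0, -3.034]
wrist_force: [-0.5, -0.8, -1.3]
width: 0.0138
grasp_force: 29.9
```

>>> servo_tool:
  moves:
    - [[0, 0, 0.1], [0, 0, 0]]
    - [[0, 0, 0.1], [0, 0, 0]]
    - [[0, 0, 0], [0, 0, 0]]
    - [[0, 0, 0], [0, 0, 0]]

```text
time_s: 7.68
tool_pos: [0.5525, -0.2431, 0.0996]
orientation: [-3.142, -0.0, -3.034]
wrist_force: [0.5, -0.5, -1.4]
width: 0.0135
grasp_force: 29.9
```

>>> servo_tool:
  moves:
    - [[0, 0, 0.1], [0, 0, 0]]
    - [[0, 0, 0.1], [0, 0, 0]]
    - [[0, 0, 0], [0, 0, 0]]
    - [[0, 0, 0], [0, 0, 0]]
    - [[0, 0, 0], [0, 0, 0]]

```text
time_s: 8.1
tool_pos: [0.5525, -0.2431, 0.0977]
orientation: [-3.142, -0.0, -3.034]
wrist_force: [-0.1, -0.1, -1.9]
width: 0.0135
grasp_force: 29.9
```

Run:
```python
from h import *
plan(.555,-.243,.0977,np.radians(5.7+180))
```

```text
yaw now -3.034 turn units 0.07 shift cm [-0.25 -0.01 -0.  ] rp [-3.142 -0.   ] pos [ 0.5525 -0.2431  0.0977] F [-0.1 -0.1 -1.9] M [ 0.09 -0.02 -0.04] w 0.013542986222325368 t 8.1
```

>>> servo_tool:
  moves:
    - [[0, 0.013, 0], [0, 0, 0.5]]
    - [[0, 0.013, 0], [0, 0, 0.5]]
    - [[0, 0.013, 0], [0, 0, 0.5]]
    - [[0, 0.013, 0], [0, 0, 0.5]]
    - [[0, 0, 0], [0, 0, 0]]
    - [[0, 0, 0], [0, 0, 0]]

```text
time_s: 8.6
tool_pos: [0.5526, -0.2425, 0.0977]
orientation: [-3.141, -0.0, 3.041]
wrist_force: [0.6, 0.9, -0.3]
width: 0.014
grasp_force: 30.0
```

Run:
```python
from h import *
plan(.555,-.243,.0977,np.radians(5.7+180))
```

```text
yaw now 3.041 turn units -1.91 shift cm [-0.23 -0.08  0.  ] rp [-3.141 -0.   ] pos [ 0.5526 -0.2425  0.0977] F [ 0.6  0.9 -0.3] M [0.3  0.   0.11] w 0.014048150590233465 t 8.6
```

>>> servo_tool:
  moves:
    - [[0, 0.013, 0], [0, 0, 0.5]]
    - [[0, 0.013, 0], [0, 0, 0.5]]
    - [[0, 0.013, 0], [0, 0, 0.5]]
    - [[0, 0.013, 0], [0, 0, 0.5]]
    - [[0, 0.013, 0], [0, 0, 0.5]]
    - [[0, 0.013, 0], [0, 0, 0.5]]

```text
time_s: 9.1
tool_pos: [0.5528, -0.2417, 0.0977]
orientation: [3.141, 0.0, 2.725]
wrist_force: [0.3, 1.1, -1.5]
width: 0.0138
grasp_force: 30.0
```

Run:
```python
from h import *
plan(.555,-.243,.0977,np.radians(5.7+180))
```

```text
yaw now 2.725 turn units -4.93 shift cm [-0.21 -0.15  0.  ] rp [3.141 0.   ] pos [ 0.5528 -0.2417  0.0977] F [ 0.3  1.1 -1.5] M [ 0.26 -0.13  0.25] w 0.013778375846436559 t 9.1
```

>>> servo_tool:
  moves:
    - [[0, 0.013, 0], [0, 0, 0.5]]
    - [[0, 0.013, 0], [0, 0, 0.5]]
    - [[0, 0.013, 0], [0, 0, 0.5]]
    - [[0, 0.013, 0], [0, 0, 0.5]]

```text
time_s: 9.43
tool_pos: [0.5531, -0.2413, 0.0977]
orientation: [3.141, 0.0, 2.516]
wrist_force: [0.1, 1.2, -1.1]
width: 0.0139
grasp_force: 30.0
```

Run:
```python
from h import *
plan(.555,-.243,.0977,np.radians(5.7+180))
```

```text
yaw now 2.516 turn units -6.93 shift cm [-0.17 -0.19  0.  ] rp [3.141 0.   ] pos [ 0.5531 -0.2413  0.0977] F [ 0.1  1.2 -1.1] M [ 0.23 -0.08  0.26] w 0.013862915134403275 t 9.4333
```

>>> servo_tool:
  moves:
    - [[0, 0.013, 0], [0, 0, 0.5]]
    - [[0, 0.013, 0], [0, 0, 0.5]]

```text
time_s: 9.6
tool_pos: [0.5532, -0.2411, 0.0978]
orientation: [3.141, 0.0, 2.411]
wrist_force: [0.1, 1.3, -2.4]
width: 0.0136
grasp_force: 30.0
```

Run:
```python
from h import *
plan(.555,-.243,.0977,np.radians(5.7+180))
```

```text
yaw now 2.411 turn units -7.93 shift cm [-0.16 -0.21  0.01] rp [3.141 0.   ] pos [ 0.5532 -0.2411  0.0978] F [ 0.1  1.3 -2.4] M [ 0.28 -0.13  0.19] w 0.01355891440432309 t 9.6
```

>>> servo_tool:
  moves:
    - [[0, 0.013, 0], [0, 0, 0.5]]
    - [[0, 0, 0], [0, 0, 0]]

```text
time_s: 9.77
tool_pos: [0.5533, -0.241, 0.0977]
orientation: [-3.142, 0.0, 2.358]
wrist_force: [0.2, 0.4, -1.2]
width: 0.0136
grasp_force: 30.0
```

Run:
```python
from h import *
plan(.555,-.243,.0977,np.radians(5.7+180))
```

```text
yaw now 2.358 turn units -8.43 shift cm [-0.15 -0.22 -0.  ] rp [-3.142  0.   ] pos [ 0.5533 -0.241   0.0977] F [ 0.2  0.4 -1.2] M [ 0.21 -0.14  0.16] w 0.013634570379709632 t 9.7667
```

>>> servo_tool:
  moves:
    - [[0, 0.013, 0], [0, 0, 0.5]]
    - [[0, 0, 0], [0, 0, 0]]

```text
time_s: 9.93
tool_pos: [0.5534, -0.2409, 0.0977]
orientation: [3.142, 0.0, 2.307]
wrist_force: [0.1, 1.5, -1.4]
width: 0.0135
grasp_force: 30.0
```

Run:
```python
from h import *
plan(.555,-.243,.0977,np.radians(5.7+180))
```

```text
yaw now 2.307 turn units -8.92 shift cm [-0.14 -0.23  0.  ] rp [3.142 0.   ] pos [ 0.5534 -0.2409  0.0977] F [ 0.1  1.5 -1.4] M [ 0.26 -0.14  0.18] w 0.013480245894829592 t 9.9333
```

>>> servo_tool:
  moves:
    - [[0, 0.013, 0], [0, 0, 0.5]]
    - [[0, 0, 0], [0, 0, 0]]

```text
time_s: 10.1
tool_pos: [0.5535, -0.2408, 0.0977]
orientation: [3.142, 0.0, 2.255]
wrist_force: [-0.2, 1.2, -0.9]
width: 0.0136
grasp_force: 30.0
```

Run:
```python
from h import *
plan(.555,-.243,.0977,np.radians(5.7+180))
```

```text
yaw now 2.255 turn units -9.42 shift cm [-0.13 -0.23  0.  ] rp [3.142 0.   ] pos [ 0.5535 -0.2408  0.0977] F [-0.2  1.2 -0.9] M [ 0.3  -0.16  0.17] w 0.0135983957190726 t 10.1
```

>>> servo_tool:
  moves:
    - [[0, 0.01, 0], [0, 0, 0.3]]
    - [[0, 0, 0], [0, 0, 0]]

```text
time_s: 10.27
tool_pos: [0.5535, -0.2408, 0.0977]
orientation: [-3.142, 0.0, 2.225]
wrist_force: [0.3, 1.2, -1.0]
width: 0.0137
grasp_force: 30.0
```

Run:
```python
from h import *
plan(.555,-.243,.0977,np.radians(5.7+180))
```

```text
yaw now 2.225 turn units -9.70 shift cm [-0.13 -0.23  0.  ] rp [-3.142  0.   ] pos [ 0.5535 -0.2408  0.0977] F [ 0.3  1.2 -1. ] M [ 0.25 -0.19  0.21] w 0.013681372468935457 t 10.2667
```

>>> servo_tool:
  moves:
    - [[0, 0.01, 0], [0, 0, 0.3]]
    - [[0, 0, 0], [0, 0, 0]]

```text
time_s: 10.43
tool_pos: [0.5536, -0.2408, 0.0977]
orientation: [-3.142, 0.0, 2.193]
wrist_force: [0.7, 0.2, -1.2]
width: 0.0136
grasp_force: 30.2
```

Run:
```python
from h import *
plan(.555,-.243,.0977,np.radians(5.7+180))
```

```text
yaw now 2.193 turn units -10.01 shift cm [-0.12 -0.24  0.  ] rp [-3.142  0.   ] pos [ 0.5536 -0.2408  0.0977] F [ 0.7  0.2 -1.2] M [ 0.25 -0.18  0.41] w 0.01361569798379983 t 10.4333
```

>>> servo_tool:
  moves:
    - [[0, 0.005, 0], [0, 0, 0.15]]
    - [[0, 0, 0], [0, 0, 0]]

```text
time_s: 10.6
tool_pos: [0.5536, -0.2408, 0.0977]
orientation: [-3.142, 0.0, 2.176]
wrist_force: [0.4, 0.8, -2.1]
width: 0.0135
grasp_force: 30.4
```

Run:
```python
from h import *
plan(.555,-.243,.0977,np.radians(5.7+180))
```

```text
yaw now 2.176 turn units -10.17 shift cm [-0.12 -0.23  0.  ] rp [-3.142  0.   ] pos [ 0.5536 -0.2408  0.0977] F [ 0.4  0.8 -2.1] M [ 0.17 -0.16  0.54] w 0.013465996055428248 t 10.6
```

The torque has risen steadily to 0.54 N m, so the ring is at its stop. I ease the torque off a little, go 1.2 mm deeper for margin and hold.

>>> servo_tool:
  moves:
    - [[0, 0, 0], [0, 0, -0.15]]
    - [[0, 0, 0.06], [0, 0, 0]]
    - [[0, 0, 0.06], [0, 0, 0]]
    - [[0, 0, 0], [0, 0, 0]]
    - [[0, 0, 0], [0, 0, 0]]
    - [[0, 0, 0], [0, 0, 0]]

```text
time_s: 11.1
tool_pos: [0.5537, -0.2409, 0.0967]
orientation: [3.141, 0.0, 2.191]
wrist_force: [0.4, 1.5, 4.0]
width: 0.0141
grasp_force: 30.2
```

Run:
```python
from h import *
plan(.555,-.243,.0977,np.radians(5.7+180))
s=cam('side'); u,v=proj(s,[.555,-.243,.07]).astype(int); print(u,v)
cv2.imwrite('pics/c5.png',cv2.resize(s['color'][v-50:v+35,u-55:u+55],None,fx=7,fy=7,interpolation=2))
```

```text
yaw now 2.191 turn units -10.03 shift cm [-0.11 -0.22 -0.1 ] rp [3.141 0.   ] pos [ 0.5537 -0.2409  0.0967] F [0.4 1.5 4. ] M [ 0.29 -0.01  0.4 ] w 0.014069854425035066 t 11.1
359 367
```

View pics/c5.png

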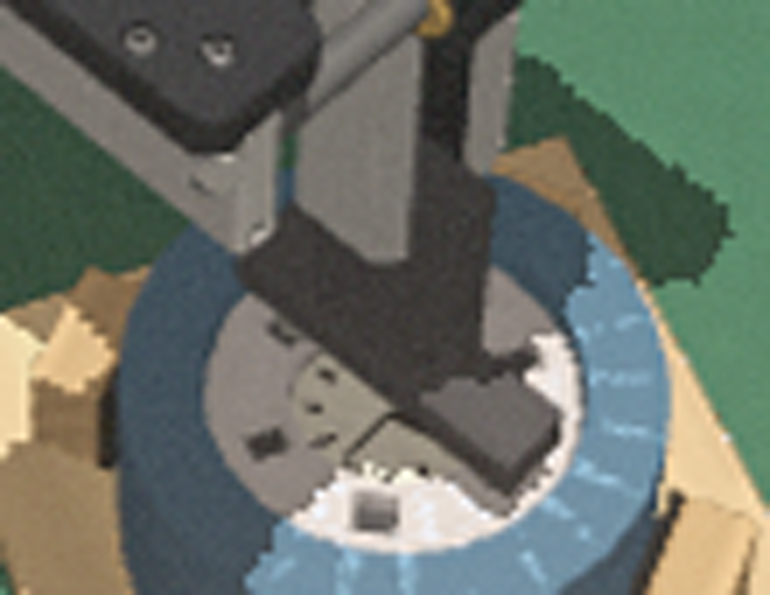

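The pins are in a hole pair and the clock's rim marks have not moved. I ease the torque off and lift.

>>> servo_tool:
  moves:
    - [[0, 0, -0.05], [0, 0, -0.3]]
    - [[0, 0, -0.05], [0, 0, -0.3]]
    - [[0, 0, -0.3], [0, 0, 0]]
    - [[0, 0, -0.5], [0, 0, 0]]
    - [[0, 0, -1], [0, 0, 0]]
    - [[0, 0, -2], [0, 0, 0]]
    - [[0, 0, -3], [0, 0, 0]]
    - [[0, 0, -2], [0, 0, 0]]
    - [[0, 0, 0], [0, 0, 0]]

```text
time_s: 11.9
tool_pos: [0.5552, -0.2419, 0.1904]
orientation: [3.138, 0.005, 2.253]
wrist_force: [-1.0, 0.1, -0.9]
width: 0.0139
grasp_force: 29.9
```

Run:
```python
from h import *
plan(.5011,.2274,.18,-2.752)
s=cam('side'); np.save('s2.npy',s['color'])
u,v=proj(s,[.555,-.243,.07]).astype(int)
g=s['color'][v-15:v+30,u-35:u+35]
cv2.imwrite('pics/c6.png',cv2.resize(s['color'][v-70:v+35,u-55:u+55],None,fx=5.5,fy=5.5,interpolation=2))
```

```text
yaw now 2.253 turn units -12.21 shift cm [-12.82  45.47   1.04] rp [3.138 0.005] pos [ 0.5552 -0.2419  0.1904] F [-1.   0.1 -0.9] M [-0.04  0.    0.03] w 0.01387722406786284 t 11.9
```

View pics/c6.png

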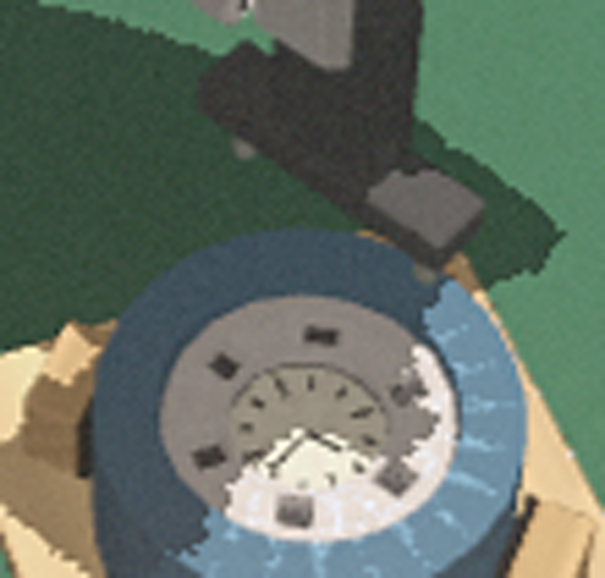

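Run:
```python
from h import *
s=cam('side')
q=[(322,335),(224,366),(208,457),(294,511),(396,477),(407,390)]
h=np.array([ray(s,304+X/5.5-.4,297+Y/5.5-.4,.057) for X,Y in q]); c=h.mean(0); d=h-c
print(c,np.degrees(np.arctan2(d[:,1],d[:,0]))%60,np.hypot(d[:,0],d[:,1]))
```

```text
[ 0.55585137 -0.24446373  0.057     ] [10.38480233 12.09224507 12.15355642 10.06852436 13.28766629 10.49461978] [0.02630452 0.02667369 0.02754453 0.02597908 0.02649872 0.02711741]
```

>>> servo_tool:
  moves:
    - [[0, 0, 0], [0, 0, -1]]
    - [[0, 0, 0], [0, 0, -1]]
    - [[0, 0, 0], [0, 0, -1]]
    - [[0, 0, 0], [0, 0, -1]]
    - [[0, 0, 0], [0, 0, -1]]
    - [[0, 0, 0], [0, 0, -1]]
    - [[0, 0, 0], [0, 0, -1]]
    - [[0, 0, 0], [0, 0, -1]]
    - [[0, 0, 0], [0, 0, -1]]
    - [[0, 0, 0], [0, 0, -1]]
    - [[0, 0, 0], [0, 0, -1]]
    - [[0, 0, 0], [0, 0, -1]]

```text
time_s: 13.0
tool_pos: [0.5529, -0.2405, 0.1843]
orientation: [3.14, -0.002, -2.768]
wrist_force: [-0.2, 0.2, -2.2]
width: 0.0141
grasp_force: 29.9
```

>>> servo_tool:
  moves:
    - [[-0.5, 1.7, 0], [0, 0, -0.2]]
    - [[-1.0, 3.6, 0], [0, 0, 0]]
    - [[-1.1, 4, 0], [0, 0, 0]]
    - [[-1.1, 4, 0], [0, 0, 0]]
    - [[-1.1, 4, 0], [0, 0, 0]]
    - [[-1.1, 4, 0], [0, 0, 0]]
    - [[-1.1, 4, 0], [0, 0, 0]]
    - [[-1.1, 4, 0], [0, 0, 0]]
    - [[-1.1, 4, 0], [0, 0, 0]]
    - [[-1.1, 4, 0], [0, 0, 0]]
    - [[-1.0, 3, 0], [0, 0, 0]]
    - [[-0.5, 2, 0], [0, 0, 0]]

```text
time_s: 14.0
tool_pos: [0.5006, 0.1994, 0.1846]
orientation: [3.141, -0.001, -2.749]
wrist_force: [0.2, 0.5, -1.9]
width: 0.0138
grasp_force: 29.9
```

Run:
```python
from h import *
plan(.5011,.2274,.1,-2.752)
```

```text
yaw now -2.749 turn units 0.03 shift cm [-1.11  2.57  8.46] rp [ 3.141e+00 -1.000e-03] pos [0.5006 0.1994 0.1846] F [ 0.2  0.5 -1.9] M [0.08 0.04 0.01] w 0.013789783871990667 t 14.0
```

>>> servo_tool:
  moves:
    - [[-0.6, 1.3, 1], [0, 0, 0]]
    - [[-0.5, 1.2, 2], [0, 0, 0]]
    - [[0, 0, 2], [0, 0, 0]]
    - [[0, 0, 2], [0, 0, 0]]
    - [[0, 0, 1], [0, 0, 0]]
    - [[0, 0, 0], [0, 0, 0]]
    - [[0, 0, 0], [0, 0, 0]]

```text
time_s: 14.58
tool_pos: [0.5029, 0.2221, 0.1052]
orientation: [-3.141, -0.001, -2.753]
wrist_force: [-0.5, 0.8, -1.0]
width: 0.0137
grasp_force: 29.9
```

Run:
```python
from h import *
plan(.5011,.2274,.0587,-2.752)
s=cam('side'); p=robot.get_state()['tool_pos']; u,v=proj(s,p).astype(int); print(u,v)
cv2.imwrite('pics/c7.png',cv2.resize(s['color'][v-30:v+70,u-60:u+60],None,fx=5,fy=5,interpolation=2))
```

```text
yaw now -2.753 turn units -0.01 shift cm [-0.04  0.56  4.65] rp [-3.141e+00 -1.000e-03] pos [0.5029 0.2221 0.1052] F [-0.5  0.8 -1. ] M [ 0.11 -0.    0.02] w 0.013723421091588549 t 14.5833
280 148
```

View pics/c7.png

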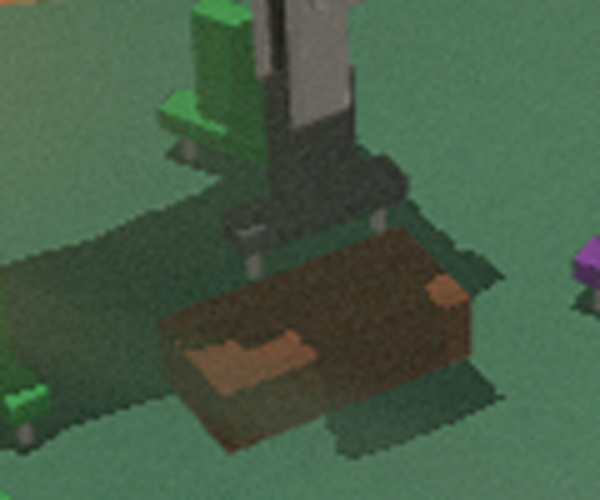

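The spanner is upright, with pin tips at crop (254,278) and (379,230). The rest's top corners are at about (160,322), (403,230), (470,303) and (229,394).

Run:
```python
from tip import *
s=cam('side'); T=robot.get_state(); f=lambda X,Y:(220+X/5-.4,118+Y/5-.4)
tipoff(s,f(254,278),f(379,230),T)
h=np.array([ray(s,*f(*q),.03) for q in [(160,322),(403,230),(470,303),(229,394)]]); print(h.round(4),h.mean(0))
p=T['tool_pos'];w=T['orientation'][2]
m=(ray(s,*f(254,278),p[2]-.0447)+ray(s,*f(379,230),p[2]-.0447))/2; d=h.mean(0)-m
print('move tool cm',100*np.array([np.cos(w)*d[0]+np.sin(w)*d[1],np.sin(w)*d[0]-np.cos(w)*d[1]]))
```

```text
tips [0.4801 0.2088 0.0616] [0.5305 0.2301 0.0616] len 0.0547 ang -157.0967189019506 tool yaw -157.70302753122905 off tool x,y mm [-0.36974324 -3.57061305]
[[0.4437 0.2272 0.03  ]
 [0.5445 0.2688 0.03  ]
 [0.5638 0.219  0.03  ]
 [0.4658 0.1806 0.03  ]] [0.50443684 0.22392277 0.03      ]
move tool cm [-0.09365192  0.44900091]
```

>>> servo_tool:
  moves:
    - [[-0.06, 0.5, 0], [0, 0, 0]]
    - [[0, 0, 0], [0, 0, 0]]
    - [[0, 0, 1.5], [0, 0, 0]]
    - [[0, 0, 0.8], [0, 0, 0]]
    - [[0, 0, 0.4], [0, 0, 0]]
    - [[0, 0, 0.4], [0, 0, 0]]
    - [[0, 0, 0.4], [0, 0, 0]]
    - [[0, 0, 0], [0, 0, 0]]
    - [[0, 0, 0], [0, 0, 0]]

```text
time_s: 15.43
tool_pos: [0.5017, 0.2275, 0.0705]
orientation: [-3.141, -0.0, -2.752]
wrist_force: [-0.5, 0.4, -1.9]
width: 0.0134
grasp_force: 29.9
```

Tips are about 4 mm into the wells without contact, so I continue down.

>>> servo_tool:
  moves:
    - [[0, 0, 0.4], [0, 0, 0]]
    - [[0, 0, 0.4], [0, 0, 0]]
    - [[0, 0, 0.2], [0, 0, 0]]
    - [[0, 0, 0.1], [0, 0, 0]]
    - [[0, 0, 0], [0, 0, 0]]
    - [[0, 0, 0], [0, 0, 0]]

```text
time_s: 15.93
tool_pos: [0.5016, 0.2275, 0.0595]
orientation: [-3.142, -0.0, -2.752]
wrist_force: [0.6, 0.4, -1.6]
width: 0.0138
grasp_force: 29.9
```

>>> servo_tool:
  moves:
    - [[0, 0, 0.05], [0, 0, 0]]
    - [[0, 0, 0.03], [0, 0, 0]]
    - [[0, 0, 0], [0, 0, 0]]

```text
time_s: 16.18
tool_pos: [0.5017, 0.2275, 0.0587]
orientation: [-3.142, 0.0, -2.752]
wrist_force: [0.7, 0.3, -3.1]
width: 0.0139
grasp_force: 29.9
```

>>> servo_tool:
  moves:
    - [[0, 0, 0], [0, 0, 0]]
    - [[0, 0, 0], [0, 0, 0]]
    - [[0, 0, 0], [0, 0, 0]]
    - [[0, 0, 0], [0, 0, 0]]
    - [[0, 0, 0], [0, 0, 0]]
    - [[0, 0, 0], [0, 0, 0]]
    - [[0, 0, 0], [0, 0, 0]]
  jaw: 6

```text
time_s: 16.77
tool_pos: [0.5017, 0.2275, 0.0587]
orientation: [-3.141, -0.0, -2.752]
wrist_force: [0.5, -0.0, -0.3]
width: 0.0572
grasp_force: 0.0
```

>>> servo_tool:
  moves:
    - [[0, 0, -1], [0, 0, 0]]
    - [[0, 0, -2], [0, 0, 0]]
    - [[0, 0, -4], [0, 0, 0]]
    - [[0, 0, -4], [0, 0, 0]]
    - [[0, 0, -4], [0, 0, 0]]
    - [[0, 3, 0], [0, 0, 0]]
    - [[0, 4, 0], [0, 0, 0]]
    - [[0, 4, 0], [0, 0, 0]]
    - [[0, 4, 0], [0, 0, 0]]
    - [[0, 3, 0], [0, 0, 0]]
    - [[0, 0, 0], [0, 0, 0]]
    - [[0, 0, 0], [0, 0, 0]]

```text
time_s: 17.77
tool_pos: [0.4322, 0.3953, 0.2091]
orientation: [3.142, -0.0, -2.749]
wrist_force: [0.1, -1.5, -0.7]
width: 0.0599
grasp_force: 0.0
```

Run:
```python
from h import *
plan(.5011,.2274,.2,-2.752)
c=cam('top'); P=xyz(c); h=P[...,2]; sub=np.zeros(h.shape,bool); sub[215:300,190:265]=1; sub&=h<.15
m=sub&(h>.08); print('grip',P[m].mean(0),m.sum(),h[m].max(),'robot px height',h[215:300,190:265].max())
pts=P[m][:,:2]*1000; print(cv2.minAreaRect(pts.astype(np.float32)))
a=cv2.resize(c['color'][215:300,190:265],None,fx=4,fy=4,interpolation=2); s=cam('side')['color'][130:215,245:320]
cv2.imwrite('pics/c8.png',np.hstack([a,cv2.resize(s,(a.shape[1],a.shape[0]),interpolation=2)]))
```

```text
yaw now -2.749 turn units 0.03 shift cm [ 1.000e-02 -1.815e+01  9.100e-01] rp [ 3.142 -0.   ] pos [0.4322 0.3953 0.2091] F [ 0.1 -1.5 -0.7] M [ 0.04 -0.05 -0.03] w 0.05994162464830198 t 17.7667
grip [0.50331507 0.22706096 0.09490407] 178 0.10051245037174893 robot px height 1.0844537778642758
((503.3497009277344, 228.00482177734375), (32.29601287841797, 14.483315467834473), 20.640377044677734)
```

View pics/c8.png

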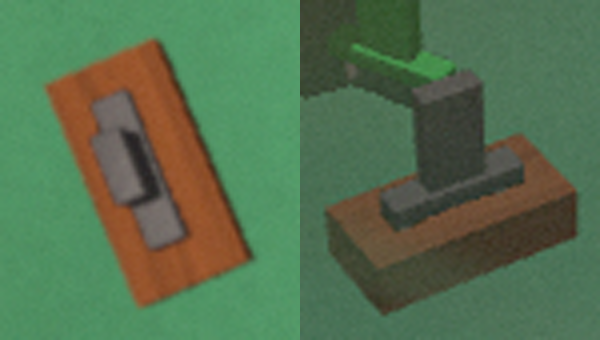

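The spanner stands upright with its crossbar flat on the rest (grip centre (.503,.228)), and the gripper is clear of it. I hand in the job.

```bash
python3 -c "
from station import robot
print(robot.job_done())"
```

```text
the job is handed in; nothing more can be done
None
```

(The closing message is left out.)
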